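Pile up the board carriers and hold the magnifier in focus over the top board

ROBOT

A 6-joint arm with a two-finger parallel gripper is mounted at the origin on the work surface. World frame = base frame: x ahead of the robot, y to its left, z up, the work surface at z = 0. Lengths are in mm, angles in rad, forces in N, time in s.
With the tool pointing down it reaches from about 300 to 775 mm from the base axis. Payload 14.6 kg.
Tool frame: the origin (TCP) lies at the very end of the fingers, on their centre line; the grasp point (between the pads) lies 19 mm behind it (manip.grip_point_offset is the distance from the TCP to the grasp point, in mm); z points along the fingers, y is the line along which they close (so a half turn about z gives the same grasp; the last joint's range is limited). The gripper opens to 94 mm and grips with 3 to 60 N. Pads are 16 mm wide; open, the fingers measure 119 mm over their backs; the gripper's body (75 mm by 177 mm) begins 78 mm behind the grasp point.
Start: joints at [1.259, 0.3, 1.521, -0, 1.321, -0.067], TCP at [133.297, 533.593, 205.446] pointing down, gripper open.
Joint ranges: [-3.03, 3.03], [-0.79, 2.21], [0.23, 2.52], [-1.04, 4.18], [0, 3.07], [-2.55, 2.55]. Speed limits (rad/s): [2.22, 2.22, 2.57, 3.14, 3.14, 3.14].

INTERFACE

Orientations are given as [roll, pitch, yaw] about the fixed x, y, z axes, in that order (R = Rz(yaw) Ry(pitch) Rx(roll)).
In Python, from cell import telemetry, eyes, manip gives the robot as it stands.
- The arm moves only by the tool play_rows, never from a script. Its arguments are lists of equal length, an entry for each row: "translation": the shift along the world's x, y, z in m, a list of three; "yaw": the turn about the world's z in rad. A call has 1 to 12 rows; each row is the pose to reach, as a shift and turn from the pose commanded when the call began; what a row does not reach only later rows make up. A row lasts 1/8 s, in which the tool goes at most 62.5 mm and 10.7 degrees, less where a joint would pass 70% of its speed; a pose out of reach is approached as far as the arm can. A call with a gripper value outside its range is refused whole. "hand" is the opening, from 0 (shut) to 1 (fully open), set as the call begins (left out, the last holds). The fingers move at their own pace and stop on an object; "force" is the grip in N (left out, the last holds). Time passes only in rows, so rows that repeat a pose let the fingers close. It gives the time, the measured TCP pose, the force, the opening and the grip force at its end, in the units of the state.
- telemetry.read_state(): the state, without advancing time (a new reading comes with each control period).
- eyes.camera(name): name is "scene" or "side" or "wrist"; returns a dict with "pixels" (400x640x3 uint8, red, green, blue), "fx", "fy", "cx", "cy" (pixels), "dist_coeffs" ([k1, k2, p1, p2, k3] as OpenCV has them; the pictures are not rectified), "cam_to_world" (4x4, takes a point from camera to world coordinates); the wrist camera has in their place "T_tool_cam" (4x4, takes a point from camera to tool coordinates, whose origin is the TCP and whose axes are the flange's). Camera axes: x right, y up, looking along -z (the intrinsics and any distortion apply to the point x, -y, -z); pixel columns grow to the right and rows downward; lengths in mm; the calibration is good to about 2 mm. A picture is of the moment at which its call begins: read the wrist's pose just before it. There is no depth.
- manip.sign_off(): hands the job in; it is judged then, once.
The state is a dict: "clock": time; "joints": joint angles; "qd": joint speeds; "effort": joint torques, N m; "eef_pos": TCP position; "eef_rot": TCP orientation; "wrist_force": force on the tool from outside, world axes, zero at the start; "moment": the same for the moment, N m; "finger_gap": finger opening in mm; "finger_force": force on a finger pad.
Only numpy, scipy, OpenCV 4.12 (cv2) and the standard library are available. Lean on these libraries where they do the work, as an engineer would, in place of code of your own. Each camera call takes 0.05 s, during which the arm holds its last target. There are 200 camera calls.

TASK

Stack the two loose circuit-board carriers squarely, edges flush, on the carrier already standing at the scriber of the height gauge: set each down gently without dropping it, and do not shift that bottom carrier. Then take the hand magnifier by its handle and hold it level, its lens centred over the chip in the middle of the top board and at the same height as the scriber's tip, which marks where this lens is in focus. Finish still holding it there, steady and touching neither boards nor gauge; leave the gauge's setting and the other things on the bench as they are.

Things in the scene. Friction and masses are not known exactly. Their poses are not given: they have to be found in the camera images.
- carrier_bottom: the bottom of the pile: a flat dark circuit-board carrier, 90 (its x) by 56 (its y) by 15 mm high, with a green board let into its top (6 mm wide raised rim, board surface 6 mm below the rim) and a square 18 mm chip at its middle; about 100 g; origin at the centre of its underside, z up. It stands on the bench mat (mat top 2 mm above the work surface) in front of the scriber; its x axis points to the gauge. Loose: it shifts if pushed
- carrier_a: the first loose one: a flat dark circuit-board carrier, 90 (its x) by 56 (its y) by 15 mm high, with a green board let into its top (6 mm wide raised rim, board surface 6 mm below the rim) and a square 18 mm chip at its middle; about 100 g; origin at the centre of its underside, z up. Lies flat on the mat; the long sides are free for a grasp across its 56 mm; may come second or third in the pile, either way round
- carrier_b: the second loose one, identical: a flat dark circuit-board carrier, 90 (its x) by 56 (its y) by 15 mm high, with a green board let into its top (6 mm wide raised rim, board surface 6 mm below the rim) and a square 18 mm chip at its middle; about 100 g; origin at the centre of its underside, z up. Lies flat on the mat
- magnifier: lighted hand magnifier, about 125 g, lying flat on the mat: round black rim of 72 mm diameter and 10 mm height with a clear lens, a straight grey battery handle 24 mm wide, 18 mm high and 100 mm long with flat sides, which runs to the magnifier's own -x, from 50 to 150 mm from the lens centre, its underside flush with the rim's. Origin at the underside of the lens centre; z is the lens axis (up when level)
- lens_center (a point): the middle of the lens, 5 mm above the magnifier's underside
- handle_grip (a point): the balance point of the magnifier, in the middle of its handle's section, 74 mm from the lens centre and 9 mm above the underside: the place to grip it, across the 24 mm width
- height_gauge: steel height gauge, fixed: dark base 100 (its x) by 62 by 34 mm high, upright graduated beam 290 mm high, a slider on the beam with a scriber arm pointing to the gauge's -x, towards the pile, at a clamped height. Origin at the underside of the base's centre; the scriber tip lies 75 mm in front of that
- scriber_tip (a point): the point of the scriber, mid-thickness (4 mm thick there), about 85 to 100 mm from the middle of the pile and 110 to 165 mm above the work surface: its height is the focal height for the middle of the lens. The slider gives way if pushed hard
- solder_reel: bystander: reel of solder, 52 mm diameter, 44 mm high, origin at the centre of its underside
- flux_bottle: bystander: small white bottle, 38 mm diameter, 85 mm high, origin at the centre of its underside
- multimeter: bystander: yellow multimeter lying flat, 170 by 84 by 36 mm, origin at the centre of its underside
Not all that is in view belongs to the job. Leave any purple look-alike of the magnifier alone. What is shaped like the carrier_b but blue is not meant.

How it is judged:
By the outcome, as a careful person would: the job done as asked, in the order asked, and still so for the second after the job is handed in, while the arm keeps its last pose, push and grip.
It also fails if it takes over 64 s, if anything falls off the work surface, if the arm or the gripper's body presses on something with over 40 N, if the wrist force passes 120 N, or if a joint passes its speed limit or range.

## Working session

There is one attempt and no reset: what is moved stays moved. The work goes in short steps, Python scripts to look and compute and a tool call to move; the robot and the scene stay as the last step left them, time stands still between calls to the robot, and variables do not carry over. Pictures are saved under pics/ and viewed, at most 10 in all, crops included, and the job is handed in when it is done.

Besides the shell and the picture viewer there is one more tool, called after "Request:" as a command line: name --pt "numbers of a row" for each row, then --argument value for the rest. play_rows: Moves the arm, as the interface text tells. Its arguments: {"type":"object","properties":{"translation":{"type":"array","items":{"type":"array","items":{"type":"number"}}},"yaw":{"type":"array","items":{"type":"number"}},"hand":{"type":"number"},"force":{"type":"number"}},"required":["translation","yaw"]}

```bash
mkdir -p pics; ls; python3 - <<'E'
from cell import telemetry, eyes, manip
import cv2,numpy as np
s=telemetry.read_state();print(s)
for n in("scene","side"):
    c=eyes.camera(n);cv2.imwrite(f"pics/{n}0.png",c["pixels"][:,:,::-1]);print(n,c["fx"],c["cx"],c["cy"],c["dist_coeffs"],np.round(c["cam_to_world"],3).tolist())
E
```

```text
pics
{'clock': 0.0, 'joints': array([ 1.25940989e+00,  3.00473241e-01,  1.52158581e+00, -1.42495528e-05,
        1.32068698e+00, -6.66075109e-02]), 'qd': array([-0.0008746 , -0.00030325,  0.00165422, -0.00017982,  0.00236782,
       -0.00107142]), 'effort': array([ 3.82828721e-04, -5.31811309e+01, -3.52726436e+01,  7.08091585e-02,
        2.45242351e-02, -7.36947868e-05]), 'eef_pos': array([133.21807384, 533.35250082, 204.88315139]), 'eef_rot': array([-3.14044091e+00, -6.29954427e-05,  2.89681723e+00]), 'wrist_force': array([ 0.2197699 ,  0.00210748, -0.66562978]), 'moment': array([ 0.03731116, -0.02194687,  0.05628809]), 'finger_force': 0.0, 'finger_gap': 93.54713310085343}
scene 396.2534986421367 320.4443506882516 196.12794609579498 [-0.00828211  0.          0.          0.          0.        ] [[-0.828, -0.356, 0.433, 1114.885], [0.561, -0.513, 0.65, 707.479], [-0.009, 0.781, 0.624, 783.012], [0.0, 0.0, 0.0, 1.0]]
side 433.41985853239566 315.30128957046225 198.62077647364094 [-0.1084532  0.         0.         0.         0.       ] [[0.774, 0.489, -0.401, 178.032], [-0.633, 0.608, -0.479, -543.675], [0.01, 0.625, 0.78, 880.464], [0.0, 0.0, 0.0, 1.0]]
```

View pics/scene0.png

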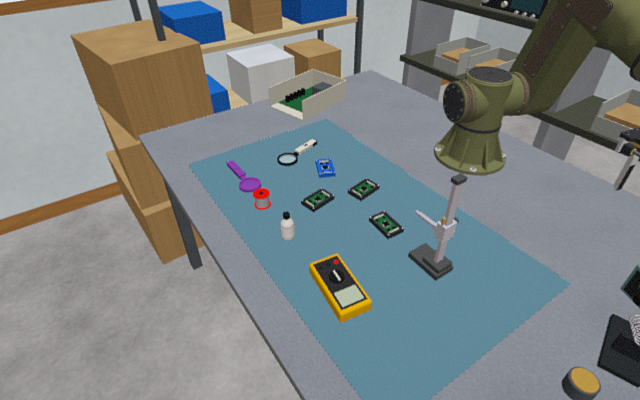

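View pics/side0.png

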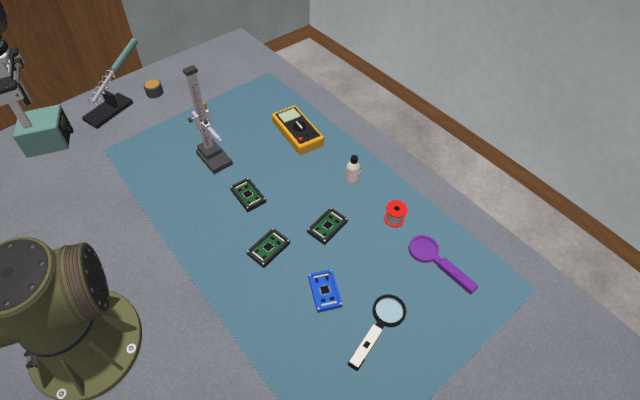

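Side view candidates:
- **Carriers:** green ones at (327,225) and (268,247), with the bottom one at the gauge at (248,194). The blue look-alike at (325,290) is not meant.
- **Magnifiers:** black/grey at (389,311), with its handle to (358,352), is the one I want. The purple one at (424,249) is not.

In the scene view the loose carriers are at (318,200) and (364,188), the bottom one at (386,224), the magnifier at (288,158), and the scriber tip near (418,212).

```bash
cat > h.py <<'E'
import cv2,numpy as np
from scipy.spatial.transform import Rotation as Rn
from cell import telemetry, eyes, manip
def cam(n):
    s=telemetry.read_state(); c=eyes.camera(n)
    if n=="wrist":
        T=np.eye(4);T[:3,:3]=Rn.from_euler("xyz",s["eef_rot"]).as_matrix();T[:3,3]=s["eef_pos"]
        c["cam_to_world"]=T@c["T_tool_cam"]
    c["K"]=np.array([[c["fx"],0,c["cx"]],[0,c["fy"],c["cy"]],[0,0,1.]]);c["bgr"]=c["pixels"][:,:,::-1].copy();return c
def rays(c,px):
    u=cv2.undistortPoints(np.float64(px).reshape(-1,1,2),c["K"],np.float64(c["dist_coeffs"])).reshape(-1,2)
    M=np.array(c["cam_to_world"]);d=np.c_[u[:,0],-u[:,1],-np.ones(len(u))]@M[:3,:3].T
    return M[:3,3],d
def plane(c,px,z):
    o,d=rays(c,px);return (o+d*((z-o[2])/d[:,2])[:,None])[:,:2]
def tri(c1,p1,c2,p2):
    o1,d1=rays(c1,[p1]);o2,d2=rays(c2,[p2]);d1,d2=d1[0],d2[0]
    t=np.linalg.lstsq(np.c_[d1,-d2],o2-o1,rcond=None)[0];a,b=o1+t[0]*d1,o2+t[1]*d2
    return (a+b)/2,np.linalg.norm(a-b)
def proj(c,P):
    M=np.linalg.inv(c["cam_to_world"]);q=np.atleast_2d(P)@M[:3,:3].T+M[:3,3];q=q*[1,-1,-1]
    return cv2.projectPoints(q,np.zeros(3),np.zeros(3),c["K"],np.float64(c["dist_coeffs"]))[0].reshape(-1,2)
def nonmat(c):
    h=cv2.cvtColor(c["bgr"],cv2.COLOR_BGR2HSV)
    m=~((h[...,0]>88)&(h[...,0]<108)&(h[...,1]>70)&(h[...,2]>75))
    return m.astype(np.uint8)*255
def blob(c,p):
    n,l,st,ce=cv2.connectedComponentsWithStats(nonmat(c),connectivity=4)
    k=l[p[1]-6:p[1]+7,p[0]-6:p[0]+7].ravel();k=k[k>0];k=np.bincount(k).argmax()
    cs,_=cv2.findContours((l==k).astype(np.uint8),cv2.RETR_EXTERNAL,cv2.CHAIN_APPROX_NONE)
    return cv2.convexHull(max(cs,key=cv2.contourArea)).reshape(-1,2)
def hullw(c,p,z):
    return cv2.convexHull(np.float32(plane(c,blob(c,p),z))).reshape(-1,2)
E
python3 - <<'E'
from h import *
A=cam("scene");B=cam("side")
m=np.array(nonmat(A)); 
for nm,pa,pb in[("bot",(386,224),(248,194)),("c1",(318,200),(327,225)),("c2",(364,188),(268,247)),("blue",(325,168),(325,290)),("reel",(262,199),(396,213)),("flux",(288,228),(353,168)),("meter",(340,285),(298,129))]:
    ha,hb=hullw(A,pa,17),hullw(B,pb,17);ar,I=cv2.intersectConvexConvex(ha,hb)
    print(nm,cv2.minAreaRect(ha),cv2.minAreaRect(hb),cv2.minAreaRect(I))
for nm,pa,pb in[("magn",(279,158),(404,311)),("lens",(288,158),(389,311)),("hend",(315,142),(353,364))]: print(nm,plane(A,[pa],12),plane(B,[pb],12),tri(A,pa,B,pb))
a=cv2.resize(A["bgr"][170:280,370:480],None,fx=3.6,fy=3.6,interpolation=cv2.INTER_CUBIC)
b=cv2.resize(B["bgr"][60:170,170:280],None,fx=3.6,fy=3.6,interpolation=cv2.INTER_CUBIC)
c=cv2.resize(B["bgr"][180:380,230:430],(396,396))
d=cv2.resize(nonmat(A)[120:320,220:420],(396,200))
cv2.imwrite("pics/crop1.png",np.vstack([np.hstack([a,b]),np.hstack([cv2.resize(c,(396,200)),cv2.cvtColor(d,cv2.COLOR_GRAY2BGR)])]))
E
```

```text
bot ((501.07452392578125, 118.57986450195312), (98.54276275634766, 65.74828338623047), 86.7780990600586) ((495.95794677734375, 108.48634338378906), (102.16197967529297, 61.68095779418945), 86.79116821289062) ((497.55255126953125, 114.49264526367188), (89.98536682128906, 59.1748046875), 86.77808380126953)
c1 ((598.3270263671875, -84.75860595703125), (101.17683410644531, 67.91265106201172), 11.6116943359375) ((592.86279296875, -95.04063415527344), (97.65492248535156, 62.36090850830078), 10.270549774169922) ((595.1754760742188, -90.94511413574219), (92.51239013671875, 57.06151580810547), 11.611695289611816)
c2 ((448.90386962890625, -46.704959869384766), (104.76254272460938, 65.55555725097656), 10.666092872619629) ((444.4605712890625, -56.165977478027344), (95.04022216796875, 64.36321258544922), 10.137213706970215) ((444.53448486328125, -52.36716842651367), (93.55744934082031, 56.91022491455078), 10.137213706970215)
blue ((481.3938903808594, -213.64169311523438), (108.01641082763672, 56.82808303833008), 64.38745880126953) ((476.1656188964844, -224.24151611328125), (95.79907989501953, 57.
[... 829 characters left out ...]
 96.97431945800781), 82.13323974609375) ((747.52734375, 225.933837890625), (204.42535400390625, 102.35574340820312), 81.89724731445312) ((741.9790649414062, 219.5952911376953), (190.05921936035156, 92.9559097290039), 82.13158416748047)
magn [[ 579.04780431 -359.39050944]] [[ 577.4775394  -369.84974374]] (array([ 577.40204435, -367.71990065,    7.54250065]), np.float64(4.743266729283081))
lens [[ 552.79837906 -341.05850041]] [[ 552.43004244 -349.08238766]] (array([ 551.87916382, -347.2236345 ,    8.84663808]), np.float64(4.344286955644548))
hend [[ 413.66180467 -377.66157604]] [[ 415.98364732 -384.65572966]] (array([ 414.02242624, -382.58685002,   10.09514713]), np.float64(6.001411192999442))
```

View pics/crop1.png

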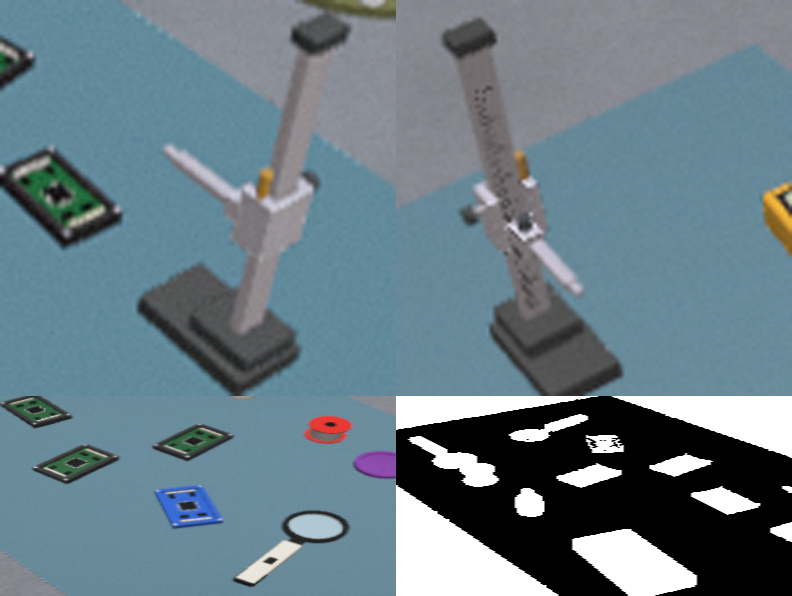

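The crop confirms the choice: green carriers, and a black-rimmed magnifier with a light handle. The scriber tip is at scene (416,211.4) and side (221,140.6).

```bash
python3 - <<'E'
from h import *
A=cam("scene");B=cam("side");W=cam("wrist")
print(tri(A,(416.1,211.4),B,(221.1,140.6)))
print(np.round(W["T_tool_cam"],3),W["fx"],W["cx"],W["cy"],W["dist_coeffs"])
E
```

```text
(array([498.05588329, 212.46217239, 127.47511744]), np.float64(3.400272915759565))
[[  -0.       0.968    0.253   74.708]
 [   1.       0.      -0.      -0.703]
 [  -0.       0.253   -0.968 -179.513]
 [   0.       0.       0.       1.   ]] 338.3876404387362 319.11293075225444 193.68762359395828 [-0.02974453  0.          0.          0.          0.        ]
```

Request:
play_rows --pt "0.02 -0.03 0.02" --pt "0.06 -0.08 0.05" --pt "0.1 -0.13 0.08" --pt "0.14 -0.19 0.09" --pt "0.18 -0.25 0.09" --pt "0.22 -0.31 0.09" --pt "0.26 -0.37 0.09" --pt "0.3 -0.42 0.09" --pt "0.33 -0.45 0.09" --pt "0.36 -0.473 0.09" --pt "0.36 -0.473 0.09" --pt "0.36 -0.473 0.09" --yaw '[-0.1,-0.28,-0.45,-0.62,-0.8,-0.98,-1.15,-1.3,-1.38,-1.38,-1.38,-1.38]'

```text
clock: 1.85
eef_pos: [493.2, 60.6, 295.1]
eef_rot: [-3.141, -0.0, 1.516]
wrist_force: [-1.0, -0.2, 0.6]
finger_gap: 93.9
finger_force: 0.0
```

```bash
python3 - <<'E'
from h import *
W=cam("wrist");cv2.imwrite("pics/w1.png",W["bgr"]);cv2.imwrite("pics/w1m.png",nonmat(W))
print(W["cam_to_world"][:3,3],proj(W,[[497.5,114.5,17],[498,212,127],[444,-52,17],[595,-91,17]]))
E
```

```text
[496.01997853 133.58769014 474.65601355] [[321.56573976 120.10721795]
 [317.22057421  19.92360628]
 [290.8321001  239.33436754]
 [394.95297906 258.69520009]]
```

View pics/w1.png

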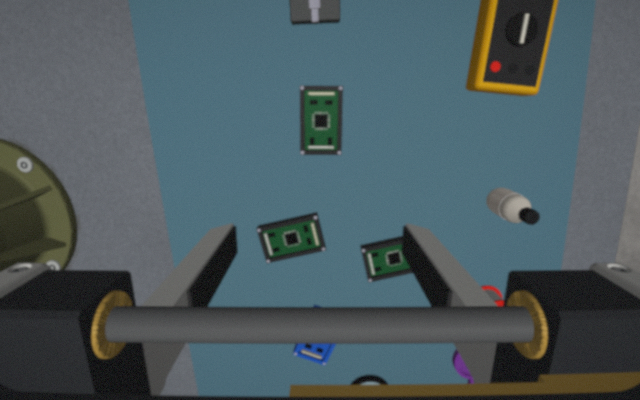

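The picture shows the bottom carrier at (321,120), loose ones at (291,239) and (390,258), and the scriber tip at (316,20). All agree with my estimates.

```bash
python3 - <<'E'
from h import *
W=cam("wrist")
print(cv2.minAreaRect(hullw(W,(321,120),17)));print(cv2.minAreaRect(hullw(W,(291,239),17)),cv2.minAreaRect(hullw(W,(291,239),2)))
h=cv2.cvtColor(W["bgr"],cv2.COLOR_BGR2GRAY);print(h[10:26,308:326])
A=cam("scene");B=cam("side")
for p in[(316,20),(316,22)]:
  print(plane(W,[p],125),tri(A,(416.1,211.4),W,p),tri(B,(221.1,140.6),W,p))
E
```

```text
((496.46807861328125, 113.94365692138672), (91.06523132324219, 55.8326416015625), 86.13665008544922)
((443.9664001464844, -50.39924621582031), (91.92987823486328, 60.61346435546875), 10.273283004760742) ((442.27862548828125, -56.447166442871094), (94.9411849975586, 62.59892272949219), 10.27327823638916)
[[ 76  77  86  99 120 137 143 142 142 134 119  94  78  79  78  79  76  77]
 [ 78  77  83 101 127 140 147 145 146 137 123  95  79  77  80  80  75  77]
 [ 76  75  83 100 126 143 147 147 146 141 124  99  81  81  79  77  76  78]
 [ 73  77  83 102 126 142 149 150 145 142 124  98  82  80  78  79  77  79]
 [ 75  79  85  99 127 144 147 150 147 142 125  98  83  79  78  77  81  74]
 [ 76  76  80  95 124 145 148 148 148 142 126  98  85  74  78  74  78  78]
 [ 76  78  83  99 123 142 151 149 147 141 128 103  82  75  78  78  77  77]
 [ 79  78  83  97 120 142 150 145 147 143 125 102  83  77  76  76  78  79]
 [ 75  77  80  96 119 144 149 149 147 142 125 101  82  79  76  78  74  74]
 [ 74  77  75  95 121 141 150 148 147 142 124  97  71  70  70  73  69  68]
 [ 64  63  70  86 112 136 144 144 144 135 118  88  67  60  56  58  54  53]
 [ 52  55  54  71 102 124 133 134 128 123 107  76  51  43  43  37  42  42]
 [ 43  39  45  56  82 102 108 110 104 101  85  65  46  39  35  36  37  43]
 [ 45  45  48  54  65  75  80  80  75  71  70  61  57  53  52  57  56  57]
 [ 62  67  66  71  72  79  80  80  83  81  79  80  77  78  78  78  81  83]
 [ 87  87  86  88  90  90  91  94  95  93  92  96  93  93  95  93  96  95]]
[[496.41366445 213.19162466]] (array([496.26938032, 212.82849819, 127.2318906 ]), np.float64(0.3896421349674653)) (array([497.79235503, 211.81578571, 127.57842817]), np.float64(3.1753733131032247))
[[496.31542725 211.43605828]] (array([495.77313525, 211.72115041, 126.19624444]), np.float64(1.5215115444916194)) (array([497.36920435, 209.88616234, 129.28306768]), np.float64(2.434256313403681))
```

Request:
play_rows --pt "-0.01 -0.03 0" --pt "-0.03 -0.08 -0.02" --pt "-0.05 -0.14 -0.04" --pt "-0.08 -0.19 -0.07" --pt "-0.1 -0.21 -0.1" --pt "-0.12 -0.205 -0.1" --pt "-0.12 -0.2 -0.1" --pt "-0.12 -0.19 -0.1" --pt "-0.12 -0.19 -0.1" --pt "-0.12 -0.19 -0.1" --yaw '[-0.15,-0.33,-0.5,-0.68,-0.86,-1.03,-1.2,-1.33,-1.33,-1.33]'

```text
clock: 3.3
eef_pos: [373.4, -129.2, 195.6]
eef_rot: [3.141, -0.0, 0.191]
wrist_force: [0.5, -0.8, 0.7]
finger_gap: 93.9
finger_force: 0.0
```

Request:
play_rows --pt "0 0.04 0" --pt "0 0.077 0" --pt "0 0.077 0" --pt "0 0.077 0" --yaw '[0,0,0,0]'

```text
clock: 3.8
eef_pos: [373.4, -52.8, 195.5]
eef_rot: [3.141, -0.0, 0.188]
wrist_force: [-0.0, -0.2, 0.2]
finger_gap: 94.0
finger_force: 0.0
```

```bash
python3 - <<'E'
from h import *
W=cam("wrist")
s=telemetry.read_state();print(s["eef_pos"],s["eef_rot"])
p=proj(W,[[444,-52,17],[444,-52,2]])[0].astype(int);print(p)
print(cv2.minAreaRect(hullw(W,p,17)))
cv2.imwrite("pics/w2.png",W["bgr"])
E
```

```text
[373.36396133 -53.0707334  195.44864   ] [3.14144595e+00 5.07047523e-05 1.87281270e-01]
[331 107]
((444.30914306640625, -51.939109802246094), (90.41773223876953, 56.11121368408203), 10.249754905700684)
```

c2 measures 90.4 x 56.1 mm at (444.3, -51.9), yaw 0.179, which matches the stated size. Descending to grasp it.

Request:
play_rows --pt "0.03 0 -0.02" --pt "0.06 0.001 -0.06" --pt "0.071 0.001 -0.11" --pt "0.071 0.001 -0.15" --pt "0.071 0.001 -0.175" --pt "0.071 0.001 -0.185" --pt "0.071 0.001 -0.19" --pt "0.071 0.001 -0.191" --pt "0.071 0.001 -0.191" --pt "0.071 0.001 -0.191" --yaw '[-0.004,-0.008,-0.008,-0.008,-0.008,-0.008,-0.008,-0.008,-0.008,-0.008]'

```text
clock: 5.1
eef_pos: [444.6, -51.5, 4.9]
eef_rot: [3.141, -0.001, 0.179]
wrist_force: [0.5, -0.1, -0.6]
finger_gap: 94.1
finger_force: 0.0
```

Request:
play_rows --pt "0 0 0" --pt "0 0 0" --pt "0 0 0" --pt "0 0 0" --pt "0 0 0" --pt "0 0 0" --pt "0 0 0" --pt "0 0 0" --yaw '[0,0,0,0,0,0,0,0]' --hand 0.5 --force 15

```text
clock: 6.1
eef_pos: [444.3, -51.4, 4.4]
eef_rot: [-3.142, -0.0, 0.179]
wrist_force: [1.5, -0.3, 0.1]
finger_gap: 55.8
finger_force: 15.0
```

Request:
play_rows --pt "0 0 0.006" --pt "0 0 0.025" --pt "0 0.005 0.06" --pt "0.01 0.02 0.1" --pt "0.02 0.04 0.13" --pt "0.03 0.055 0.16" --pt "0.04 0.07 0.185" --pt "0.045 0.085 0.19" --pt "0.048 0.0945 0.19" --pt "0.048 0.0945 0.19" --pt "0.048 0.0945 0.19" --pt "0.048 0.0945 0.19" --yaw '[0,0,0.17,0.34,0.51,0.68,0.86,1.03,1.2,1.331,1.331,1.331]'

```text
clock: 7.6
eef_pos: [492.2, 43.0, 194.6]
eef_rot: [3.142, -0.0, 1.507]
wrist_force: [0.5, -0.4, 0.2]
finger_gap: 55.7
finger_force: 15.0
```

```bash
cat > m.py <<'E'
import sys;from h import *
x,y,z=map(float,sys.argv[1:4])
W=cam("wrist");s=telemetry.read_state();print(s["eef_pos"],s["eef_rot"],s["finger_gap"],W["cam_to_world"][:3,3])
p=proj(W,[[x,y,z]])[0].astype(int);print(p)
H=hullw(W,p,z);print(cv2.minAreaRect(H));cv2.imwrite("pics/"+sys.argv[4]+".png",W["bgr"])
E
python3 m.py 496.5 114 17 w3
```

```text
[492.22598514  42.97251721 194.5474237 ] [3.14158840e+00 5.00222297e-06 1.50712690e+00] 56.128234421479306 [495.61880608 115.97502065 374.11869996]
[320 107]
((496.4123840332031, 113.9454345703125), (90.00807189941406, 55.9627571105957), 86.67852783203125)
```

View pics/w3.png

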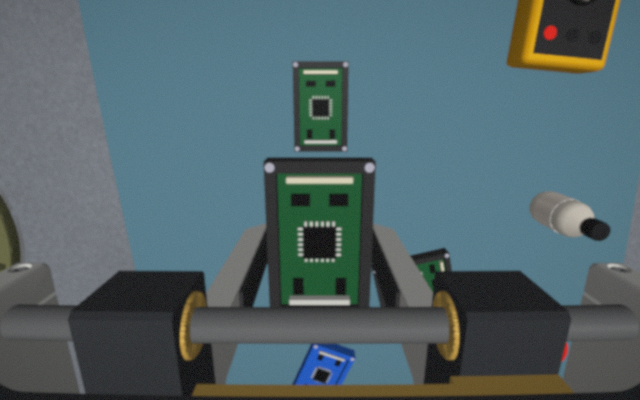

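The held carrier's front edge is at row 158 with front screws near (270,167) and (369,167). The bottom carrier's are near (296,65) and (346,65). I'll measure relative to these screws.

```bash
python3 - <<'E'
from h import *
W=cam("wrist");s=telemetry.read_state();g=cv2.cvtColor(W["bgr"],cv2.COLOR_BGR2GRAY).astype(float)
def cen(p,r):
    y,x=np.mgrid[p[1]-r:p[1]+r+1,p[0]-r:p[0]+r+1];w=g[y,x];sat=W["pixels"][y,x].astype(float);w=np.clip(sat.min(2)-105,0,None)
    return (w*x).sum()/w.sum(),(w*y).sum()/w.sum()
z=s["eef_pos"][2]+13
bot=[cen(p,4) for p in[(296,65),(346,65),(346,149),(297,149)]];held=[cen(p,6) for p in[(270,167),(369,167)]]
P=plane(W,bot,17);Q=plane(W,held,z);print(np.round(bot,1),np.round(held,1))
print("bot",P,P.mean(0),P[:2].mean(0));print("held",Q,Q.mean(0))
for X in(P,Q): d=X[1]-X[0];print(np.linalg.norm(d),np.degrees(np.arctan2(d[1],d[0]))+90)
d=P[3]-P[0];print(np.linalg.norm(d))
u=(P[0]+P[1]-P[2]-P[3])/2;u/=np.linalg.norm(u);hd=Q.mean(0)-s["eef_pos"][:2];yw=s["eef_rot"][2];print("held front mid in tool",hd@[np.cos(yw),np.sin(yw)],hd@[-np.sin(yw),np.cos(yw)])
# held top via hull sides
E
```

```text
[[295.   64. ]
 [345.3  63.9]
 [344.1 148.3]
 [296.6 148.5]] [[268.9 167.3]
 [369.2 167.2]]
bot [[473.96927124 157.46064007]
 [523.9201591  154.32809808]
 [518.84930158  70.40663682]
 [468.77224567  73.45433425]] [496.3777444 113.9124273] [498.94471517 155.89436907]
held [[468.57801422  87.66970257]
 [518.49985374  84.51098129]] [493.53893398  86.09034193]
50.04901614004653 86.41154130787031
50.02167112155586 86.37953133657545
84.16690853910332
held front mid in tool 43.101206232678614 1.4232850887752464
```

Screw spacing is 50.0 mm on both, so the heights agree. The shift to align is (+5.4, +69.8) mm. Moving over, then descending.

Request:
play_rows --pt "0.003 0.03 0" --pt "0.0054 0.06 -0.02" --pt "0.0054 0.0698 -0.05" --pt "0.0054 0.0698 -0.09" --pt "0.0054 0.0698 -0.13" --pt "0.0054 0.0698 -0.15" --pt "0.0054 0.0698 -0.163" --pt "0.0054 0.0698 -0.169" --pt "0.0054 0.0698 -0.172" --pt "0.0054 0.0698 -0.1735" --pt "0.0054 0.0698 -0.1735" --pt "0.0054 0.0698 -0.1735" --yaw '[0.002,0.002,0.002,0.002,0.002,0.002,0.002,0.002,0.002,0.002,0.002,0.002]'

```text
clock: 9.2
eef_pos: [497.9, 112.9, 21.2]
eef_rot: [3.141, -0.0, 1.512]
wrist_force: [0.2, 0.3, -1.5]
finger_gap: 56.1
finger_force: 15.0
```

Request:
play_rows --pt "0 0 -0.0005" --pt "0 0 -0.001" --pt "0 0 -0.001" --pt "0 0 -0.001" --yaw '[0,0,0,0]'

```text
clock: 9.7
eef_pos: [497.7, 112.9, 19.9]
eef_rot: [-3.142, 0.0, 1.512]
wrist_force: [-0.4, 0.0, -0.5]
finger_gap: 56.0
finger_force: 15.0
```

Request:
play_rows --pt "0 0 -0.0003" --pt "0 0 -0.0006" --pt "0 0 -0.0006" --yaw '[0,0,0]'

```text
clock: 10.07
eef_pos: [497.7, 112.9, 19.5]
eef_rot: [3.141, -0.0, 1.512]
wrist_force: [-2.0, -0.6, 1.7]
finger_gap: 55.5
finger_force: 15.0
```

Request:
play_rows --pt "0 0 -0.0003" --pt "0 0 -0.0006" --pt "0 0 -0.0006" --yaw '[0,0,0]'

```text
clock: 10.45
eef_pos: [497.7, 112.9, 19.4]
eef_rot: [3.141, -0.0, 1.512]
wrist_force: [-6.8, -1.0, 10.7]
finger_gap: 55.7
finger_force: 15.0
```

Request:
play_rows --pt "0 0 0.0005" --pt "0 0 0.0005" --yaw '[0,0]'

```text
clock: 10.7
eef_pos: [497.7, 112.9, 19.4]
eef_rot: [3.141, -0.0, 1.512]
wrist_force: [-2.8, -0.9, 5.2]
finger_gap: 55.6
finger_force: 15.0
```

Request:
play_rows --pt "0 0 0" --pt "0 0 0" --pt "0 0 0" --pt "0 0 0" --yaw '[0,0,0,0]' --hand 0.95

```text
clock: 11.2
eef_pos: [497.7, 112.9, 19.2]
eef_rot: [-3.142, -0.0, 1.512]
wrist_force: [-0.5, 0.3, -0.8]
finger_gap: 88.3
finger_force: 0.0
```

Request:
play_rows --pt "0 0 0.02" --pt "0 -0.01 0.06" --pt "0 -0.04 0.11" --pt "-0.0054 -0.065 0.16" --pt "-0.0054 -0.0698 0.19" --pt "-0.0054 -0.0698 0.19" --pt "-0.0054 -0.0698 0.19" --pt "-0.0054 -0.0698 0.19" --yaw '[0,0,0,0,0,0,0,0]'

```text
clock: 12.2
eef_pos: [491.9, 43.3, 208.0]
eef_rot: [-3.139, 0.0, 1.512]
wrist_force: [-0.4, 0.1, -0.1]
finger_gap: 89.2
finger_force: 0.0
```

```bash
python3 m.py 496.5 114 32 w4; python3 - <<'E'
import cv2;i=cv2.imread("pics/w4.png");cv2.imwrite("pics/w4c.png",cv2.resize(i[40:180,230:410],(720,560),interpolation=cv2.INTER_CUBIC))
E
```

```text
[491.95562247  43.32189981 208.1420795 ] [-3.13970486e+00  1.34641776e-04  1.51219846e+00] 89.21865573508914 [495.25669508 116.35313341 387.48096267]
[321 107]
((496.22021484375, 114.65914916992188), (90.20923614501953, 56.75849151611328), 86.46598052978516)
```

View pics/w4c.png

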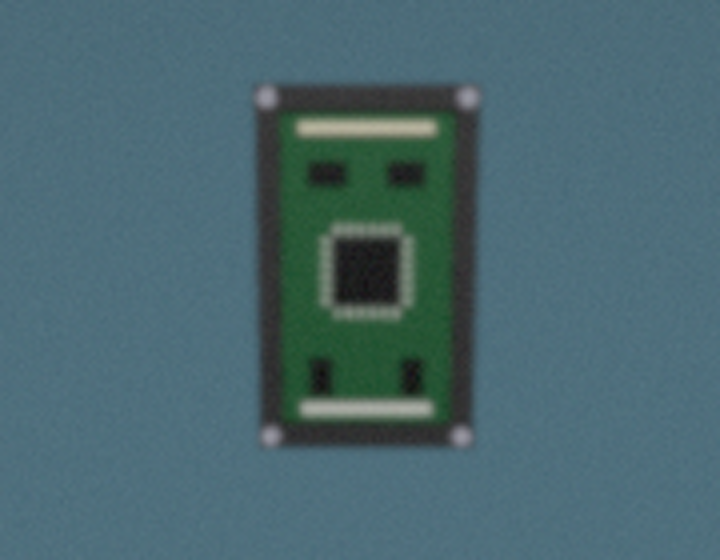

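The second carrier sits squarely on the first, with no lower edge showing. I'll take one settled re-measure, then go on.

```bash
python3 m.py 496.5 114 32 w4; python3 m.py 496.5 114 32 w4
```

```text
[492.03884563  43.29460426 208.37029679] [-3.14003894e+00  1.12265986e-04  1.51213812e+00] 89.27582139432145 [495.29843916 116.34178117 387.64487428]
[321 107]
((496.3428039550781, 114.24971008300781), (89.4606704711914, 56.768577575683594), 86.4654769897461)
[492.13364583  43.27770721 208.5792119 ] [-3.14044684e+00  9.23227133e-05  1.51215026e+00] 89.29730529599806 [495.32607235 116.31373944 387.87483643]
[321 107]
((496.32171630859375, 113.71514892578125), (90.39708709716797, 56.79947280883789), 86.61933898925781)
```

Request:
play_rows --pt "0.005 -0.02 0" --pt "0.015 -0.05 0" --pt "0.025 -0.08 0" --pt "0.03 -0.1 0" --pt "0.033 -0.12 -0.01" --pt "0.033 -0.13 -0.013" --pt "0.033 -0.134 -0.013" --pt "0.033 -0.134 -0.013" --pt "0.033 -0.134 -0.013" --pt "0.033 -0.134 -0.013" --yaw '[-0.17,-0.34,-0.52,-0.7,-0.87,-1.04,-1.2,-1.31,-1.31,-1.31]'

```text
clock: 13.6
eef_pos: [525.3, -90.8, 196.1]
eef_rot: [-3.141, 0.0, 0.205]
wrist_force: [-0.1, 0.2, -0.4]
finger_gap: 89.3
finger_force: 0.0
```

```bash
python3 m.py 595.2 -91 17 w5;python3 m.py 595.2 -91 17 w5
```

```text
[525.28107844 -90.81161891 196.12603706] [-3.14149198e+00  1.71650117e-04  2.04064989e-01] 89.14560483240396 [596.03564229 -76.27027124 375.57025787]
[333 108]
((594.131591796875, -91.75495910644531), (90.48917388916016, 56.32179641723633), 10.541574478149414)
[525.30043269 -90.80114174 196.18091435] [-3.14151993e+00  6.60367674e-05  2.03556584e-01] 89.3174551374219 [596.02631449 -76.31869613 375.62644712]
[333 108]
((594.1348266601562, -91.80816650390625), (90.50151062011719, 56.38019561767578), 10.550315856933594)
```

Request:
play_rows --pt "0.03 -0.001 -0.02" --pt "0.06 -0.001 -0.06" --pt "0.0688 -0.001 -0.11" --pt "0.0688 -0.001 -0.15" --pt "0.0688 -0.001 -0.175" --pt "0.0688 -0.001 -0.186" --pt "0.0688 -0.001 -0.1905" --pt "0.0688 -0.001 -0.1917" --pt "0.0688 -0.001 -0.1917" --pt "0.0688 -0.001 -0.1917" --yaw '[-0.01,-0.02,-0.02,-0.02,-0.02,-0.02,-0.02,-0.02,-0.02,-0.02]' --hand 1.0

```text
clock: 14.95
eef_pos: [594.4, -92.0, 5.2]
eef_rot: [3.141, -0.001, 0.182]
wrist_force: [0.5, -0.7, 1.3]
finger_gap: 94.2
finger_force: 0.0
```

Request:
play_rows --pt "0 0 0" --pt "0 0 0" --pt "0 0 0" --pt "0 0 0" --pt "0 0 0" --pt "0 0 0" --pt "0 0 0" --yaw '[0,0,0,0,0,0,0]' --hand 0.5 --force 15

```text
clock: 15.82
eef_pos: [594.1, -91.9, 4.6]
eef_rot: [-3.142, -0.0, 0.182]
wrist_force: [-0.2, 0.2, -1.1]
finger_gap: 55.7
finger_force: 15.0
```

Request:
play_rows --pt "0 0 0.006" --pt "0 0 0.03" --pt "-0.01 0.01 0.07" --pt "-0.03 0.03 0.115" --pt "-0.05 0.055 0.15" --pt "-0.07 0.08 0.18" --pt "-0.085 0.11 0.195" --pt "-0.095 0.125 0.195" --pt "-0.1019 0.1349 0.195" --pt "-0.1019 0.1349 0.195" --pt "-0.1019 0.1349 0.195" --pt "-0.1019 0.1349 0.195" --yaw '[0,0,0.17,0.34,0.51,0.68,0.86,1.03,1.2,1.328,1.328,1.328]'

```text
clock: 17.32
eef_pos: [492.2, 42.9, 199.7]
eef_rot: [3.141, 0.0, 1.507]
wrist_force: [0.1, 0.0, -0.2]
finger_gap: 56.0
finger_force: 15.0
```

```bash
cat > rel.py <<'E'
from h import *
def run():
    W=cam("wrist");s=telemetry.read_state();I=W["pixels"].astype(float)
    def cen(p,r):
        p=np.round(p).astype(int);y,x=np.mgrid[p[1]-r:p[1]+r+1,p[0]-r:p[0]+r+1];w=np.clip(I[y,x].min(2)-105,0,None)
        return (w*x).sum()/w.sum(),(w*y).sum()/w.sum()
    yw=s["eef_rot"][2];R=np.array([[np.cos(yw),-np.sin(yw)],[np.sin(yw),np.cos(yw)]])
    rect=np.array([[42,25],[42,-25],[-42,-25],[-42,25]]);z=s["eef_pos"][2]+13
    b=np.array([496.35,113.95])+rect@R.T;hh=s["eef_pos"][:2]+(rect[:2]+[1,1])@R.T
    pb=proj(W,np.c_[b,np.full(4,32)]);ph=proj(W,np.c_[hh,np.full(2,z)])
    bot=[cen(p,5) for p in pb];held=[cen(p,7) for p in ph]
    P=plane(W,bot,32);Q=plane(W,held,z)
    L=(P[0]+P[1]-P[2]-P[3]);D=P[1]-P[0];E=Q[1]-Q[0];a=lambda v,o:round(float(np.degrees(np.arctan2(v[1],v[0]))+o),2)
    print(s["eef_pos"],np.degrees(yw),"sizes",np.linalg.norm(D),np.linalg.norm(E),np.linalg.norm(L)/2,"yaw pile",a(L,0),a(D,90),"held",a(E,90),"centre",P.mean(0),"shift",P[:2].mean(0)-Q.mean(0), "px",np.round(pb-bot,1).tolist(),np.round(ph-held,1).tolist())
    cv2.imwrite("pics/w6.png",W["bgr"])
run();run()
E
python3 rel.py
```

```text
[492.22323205  42.84386728 199.63426106] 86.35074664775792 sizes 50.17766557219552 50.01822304046347 84.21398508772607 yaw pile 86.64 86.59 held 86.22 centre [496.20250387 114.16032041] shift [ 5.07386089 69.99813457] px [[0.5, 0.2], [0.3, 0.5], [-0.1, 0.3], [0.0, -0.1]] [[0.8, 0.8], [0.7, 0.6]]
[492.21609004  42.84964921 199.5911589 ] 86.38054693793386 sizes 50.207115266849414 50.025475418190226 84.19414920657064 yaw pile 86.65 86.66 held 86.25 centre [496.26141175 114.15224678] shift [ 5.12476479 70.02841997] px [[0.4, 0.2], [0.2, 0.5], [-0.2, 0.2], [0.0, -0.0]] [[0.8, 0.7], [0.7, 0.5]]
```

Request:
play_rows --pt "0.003 0.03 0" --pt "0.0053 0.06 -0.02" --pt "0.0053 0.07 -0.05" --pt "0.0053 0.07 -0.09" --pt "0.0053 0.07 -0.125" --pt "0.0053 0.07 -0.145" --pt "0.0053 0.07 -0.154" --pt "0.0053 0.07 -0.159" --pt "0.0053 0.07 -0.162" --pt "0.0053 0.07 -0.1635" --pt "0.0053 0.07 -0.1635" --pt "0.0053 0.07 -0.1635" --yaw '[0.005,0.005,0.005,0.005,0.005,0.005,0.005,0.005,0.005,0.005,0.005,0.005]'

```text
clock: 18.92
eef_pos: [497.6, 113.0, 36.3]
eef_rot: [3.141, -0.0, 1.515]
wrist_force: [0.2, 0.1, -1.1]
finger_gap: 55.8
finger_force: 15.0
```

Request:
play_rows --pt "0 0 -0.0004" --pt "0 0 -0.0008" --pt "0 0 -0.0012" --pt "0 0 -0.0012" --yaw '[0,0,0,0]'

```text
clock: 19.42
eef_pos: [497.5, 113.0, 34.8]
eef_rot: [-3.141, 0.0, 1.515]
wrist_force: [-0.4, -0.5, -0.6]
finger_gap: 55.8
finger_force: 15.0
```

Request:
play_rows --pt "0 0 -0.0002" --pt "0 0 -0.0004" --pt "0 0 -0.0004" --yaw '[0,0,0]'

```text
clock: 19.8
eef_pos: [497.5, 113.0, 34.5]
eef_rot: [3.142, -0.0, 1.515]
wrist_force: [-0.8, -0.0, 0.1]
finger_gap: 56.2
finger_force: 15.0
```

Request:
play_rows --pt "0 0 -0.0002" --pt "0 0 -0.0004" --pt "0 0 -0.0004" --yaw '[0,0,0]'

```text
clock: 20.18
eef_pos: [497.5, 113.0, 34.5]
eef_rot: [3.142, -0.0, 1.515]
wrist_force: [-4.0, -1.3, 7.5]
finger_gap: 55.9
finger_force: 15.0
```

Request:
play_rows --pt "0 0 0.0004" --pt "0 0 0.0004" --yaw '[0,0]'

```text
clock: 20.42
eef_pos: [497.5, 113.0, 34.5]
eef_rot: [3.141, -0.0, 1.515]
wrist_force: [-0.4, -0.3, 3.2]
finger_gap: 55.9
finger_force: 15.0
```

Request:
play_rows --pt "0 0 0" --pt "0 0 0" --pt "0 0 0" --pt "0 0 0" --yaw '[0,0,0,0]' --hand 0.95

```text
clock: 20.92
eef_pos: [497.5, 113.0, 34.4]
eef_rot: [-3.142, 0.0, 1.515]
wrist_force: [0.1, -0.3, -0.4]
finger_gap: 88.5
finger_force: 0.0
```

Request:
play_rows --pt "0 0 0.02" --pt "0 -0.01 0.06" --pt "0 -0.04 0.11" --pt "-0.0053 -0.065 0.15" --pt "-0.0053 -0.07 0.18" --pt "-0.0053 -0.07 0.18" --pt "-0.0053 -0.07 0.18" --pt "-0.0053 -0.07 0.18" --pt "-0.0053 -0.07 0.18" --yaw '[0,0,0,0,0,0,0,0,0]'

```text
clock: 22.05
eef_pos: [492.0, 43.2, 213.7]
eef_rot: [-3.14, 0.0, 1.515]
wrist_force: [-0.6, -0.2, 0.2]
finger_gap: 89.6
finger_force: 0.0
```

```bash
for i in 1 2 3; do python3 m.py 496.5 114 47 w7; done; python3 - <<'E'
import cv2;i=cv2.imread("pics/w7.png");cv2.imwrite("pics/w7c.png",cv2.resize(i[40:180,230:410],(720,560),interpolation=cv2.INTER_CUBIC))
E
```

```text
[492.03925416  43.15657475 213.8587771 ] [-3.14054165e+00  6.09257621e-05  1.51507066e+00] 89.46955829333996 [495.00249941 116.21964065 393.1893359 ]
[321 107]
((495.71929931640625, 114.20243072509766), (90.78875732421875, 56.323646545410156), 86.6229019165039)
[492.10502721  43.12330241 214.04078334] [-3.14090317e+00  5.74429991e-05  1.51505903e+00] 89.707001699055 [495.02070871 116.18466419 393.36729075]
[321 107]
((495.8874816894531, 114.58560180664062), (90.0204849243164, 56.353092193603516), 86.58470153808594)
[492.13048286  43.0857065  214.14291341] [-3.14104938e+00  2.69211084e-05  1.51493159e+00] 89.31931802629703 [495.02260062 116.15426881 393.54950188]
[321 107]
((495.9805603027344, 114.55326843261719), (90.02098083496094, 56.38209915161133), 86.6307601928711)
```

View pics/w7c.png

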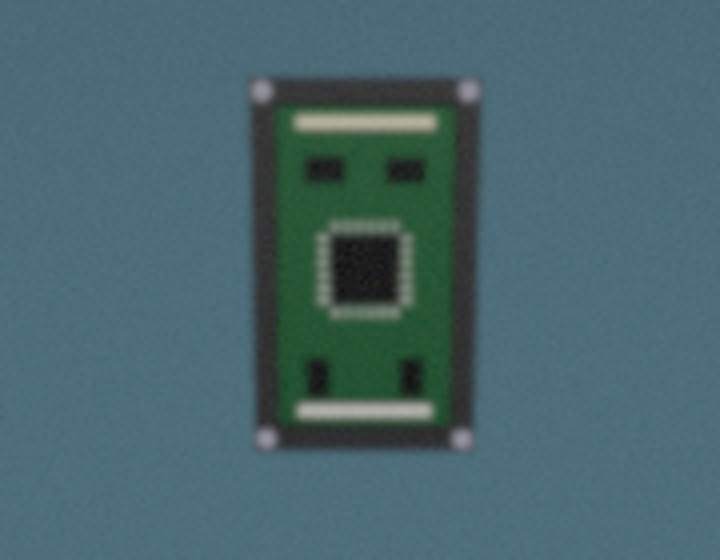

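The three-high pile is flush, with its outline still 90.0 x 56.4 mm and no lower edges visible. Now the magnifier.

Request:
play_rows --pt "0 -0.02 0" --pt "-0.005 -0.06 0" --pt "-0.01 -0.115 0" --pt "-0.02 -0.17 0" --pt "-0.03 -0.225 0" --pt "-0.04 -0.28 0" --pt "-0.05 -0.335 -0.005" --pt "-0.055 -0.38 -0.014" --pt "-0.06 -0.41 -0.014" --pt "-0.06 -0.421 -0.014" --pt "-0.06 -0.421 -0.014" --pt "-0.06 -0.421 -0.014" --yaw '[-0.15,-0.32,-0.5,-0.67,-0.85,-1.02,-1.18,-1.262,-1.262,-1.262,-1.262,-1.262]'

```text
clock: 23.7
eef_pos: [432.6, -377.0, 200.6]
eef_rot: [3.142, -0.0, 0.254]
wrist_force: [0.0, -0.7, -0.3]
finger_gap: 89.5
finger_force: 0.0
```

```bash
python3 - <<'E'
from h import *
W=cam("wrist");s=telemetry.read_state();print(s["eef_pos"],s["eef_rot"]);print(proj(W,[[552,-347,12],[480.4,-365.5,20],[552,-347,2]]))
cv2.imwrite("pics/w8.png",W["bgr"])
E
```

```text
[ 432.62414341 -377.0238145   200.69992378] [ 3.14140746e+00 -2.10454663e-04  2.54047847e-01]
[[320.27777445  53.5896116 ]
 [320.17387472 127.61084015]
 [320.25287476  54.99151313]]
```

View pics/w8.png

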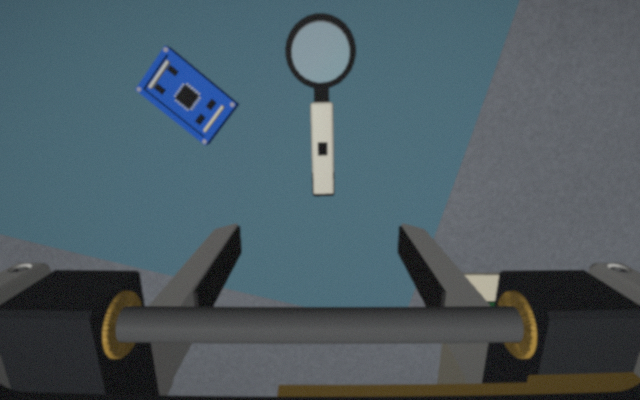

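The black magnifier's rim is centred at (320,50), with its light handle at rows 102–194, column 322. A tray is at (485,285).

```bash
python3 - <<'E'
from h import *
W=cam("wrist");s=telemetry.read_state();print(s["eef_pos"],s["eef_rot"])
h=cv2.cvtColor(W["bgr"],cv2.COLOR_BGR2HSV)
m=((h[...,1]<60)&(h[...,2]>150)).astype(np.uint8);m[:95]=0;m[205:]=0;m[:,:300]=0;m[:,345:]=0
m=cv2.morphologyEx(m,cv2.MORPH_CLOSE,np.ones((15,15),np.uint8))
c=max(cv2.findContours(m,0,1)[0],key=cv2.contourArea).reshape(-1,2)
print("handle",cv2.minAreaRect(np.float32(plane(W,c,20))))
g=(h[...,2]<60).astype(np.uint8);g[120:]=0;g[:,:275]=0;g[:,365:]=0
c=cv2.findContours(g,cv2.RETR_EXTERNAL,1)[0];c=max(c,key=cv2.contourArea).reshape(-1,2);c=c[c[:,1]<75]
for z in(12,7):print("rim",cv2.fitEllipse(np.float32(plane(W,c,z))))
print(plane(W,[(470,275),(500,275)],40),plane(W,[(470,275),(500,275)],0))
A=cam("scene");print(plane(A,[(270,108),(297,118),(345,90),(312,70)],50))
E
```

```text
[ 432.60657287 -377.1266661   200.73492356] [ 3.14129871e+00 -2.28266457e-04  2.53993140e-01]
handle ((458.8023376464844, -373.07989501953125), (96.05361938476562, 21.893651962280273), 15.780011177062988)
rim ((554.3588256835938, -346.291015625), (69.27132415771484, 69.48417663574219), 122.66983795166016)
rim ((555.0635986328125, -346.11956787109375), (70.21192932128906, 70.42766571044922), 122.66947937011719)
[[ 367.30980259 -568.13018042]
 [ 375.62765424 -601.23063835]] [[ 351.42090006 -592.72692156]
 [ 360.71666548 -629.71893642]]
[[ 450.69889533 -656.65294763]
 [ 405.44367809 -517.47722652]
 [  91.36858788 -621.33739809]
 [  81.11485028 -906.07572508]]
```

Request:
play_rows --pt "0.03 0.006 -0.03" --pt "0.0509 0.0109 -0.08" --pt "0.0509 0.0109 -0.13" --pt "0.0509 0.0109 -0.165" --pt "0.0509 0.0109 -0.185" --pt "0.0509 0.0109 -0.193" --pt "0.0509 0.0109 -0.1958" --pt "0.0509 0.0109 -0.1962" --pt "0.0509 0.0109 -0.1962" --pt "0.0509 0.0109 -0.1962" --yaw '[0.01,0.02,0.02,0.02,0.02,0.02,0.02,0.02,0.02,0.02]' --hand 0.7

```text
clock: 25.1
eef_pos: [483.3, -367.3, 4.8]
eef_rot: [3.141, -0.0, 0.273]
wrist_force: [-0.2, -0.3, 0.3]
finger_gap: 65.2
finger_force: 0.0
```

Request:
play_rows --pt "0 0 0" --pt "0 0 0" --pt "0 0 0" --pt "0 0 0" --pt "0 0 0" --pt "0 0 0" --pt "0 0 0" --pt "0 0 0" --pt "0 0 0" --yaw '[0,0,0,0,0,0,0,0,0]' --hand 0.1 --force 30

```text
clock: 26.22
eef_pos: [483.1, -367.1, 4.2]
eef_rot: [-3.142, -0.0, 0.273]
wrist_force: [0.5, -0.4, -1.2]
finger_gap: 23.6
finger_force: 30.0
```

Request:
play_rows --pt "0 0 0.005" --pt "0 0 0.02" --pt "0 0.015 0.05" --pt "0 0.045 0.09" --pt "0 0.09 0.125" --pt "0 0.14 0.15" --pt "0 0.19 0.15" --pt "0.003 0.24 0.15" --pt "0.006 0.29 0.15" --pt "0.008 0.33 0.15" --pt "0.01 0.36 0.15" --pt "0.0102 0.38 0.15" --yaw '[0,0,0.08,0.22,0.38,0.54,0.7,0.86,1.0,1.12,1.2,1.242]'

```text
clock: 27.72
eef_pos: [493.3, 14.3, 155.4]
eef_rot: [3.14, -0.0, 1.518]
wrist_force: [-0.2, -0.4, -2.1]
finger_gap: 23.5
finger_force: 30.0
```

Request:
play_rows --pt "0 0.012 -0.005" --pt "0 0.02 -0.015" --pt "0 0.025 -0.022" --pt "0 0.027 -0.027" --pt "0 0.0271 -0.0297" --pt "0 0.0271 -0.0297" --pt "0 0.0271 -0.0297" --pt "0 0.0271 -0.0297" --yaw '[0,0,0,0,0,0,0,0]'

```text
clock: 28.72
eef_pos: [493.4, 39.9, 124.7]
eef_rot: [3.141, 0.0, 1.515]
wrist_force: [0.3, 0.4, -1.3]
finger_gap: 24.0
finger_force: 30.0
```

```bash
python3 - <<'E'
from h import *
s=telemetry.read_state();print(s["eef_pos"],s["eef_rot"],s["finger_gap"])
W=cam("wrist");A=cam("scene");B=cam("side")
for n,c in(("W9",W),("A9",A),("B9",B)):cv2.imwrite(f"pics/{n}.png",c["bgr"])
L=np.array([497.4,113.9,127.3]);cr=[]
for c,T in((A,[498,212,127]),(B,[498,212,127])):
    p=proj(c,[L,T]);print(np.round(p,1));o=np.int32(p.mean(0))-[50,45];print(o)
    cr.append(cv2.resize(c["bgr"][o[1]:o[1]+90,o[0]:o[0]+100],(400,360),interpolation=cv2.INTER_CUBIC))
w=cv2.resize(W["bgr"],(384,240));w2=cv2.resize(W["bgr"][20:220,200:440],(288,240));z=np.zeros((240,128,3),np.uint8)
cv2.imwrite("pics/comp.png",np.vstack([np.hstack(cr),np.hstack([w,w2,z])]))
E
```

```text
[493.38691317  39.92363556 124.72150179] [3.14127345e+00 7.07378590e-06 1.51474042e+00] 24.002193577385
[[389.3 191.7]
 [415.3 211.5]]
[352 156]
[[241.6 162.9]
 [220.5 140.7]]
[181 106]
```

View pics/comp.png

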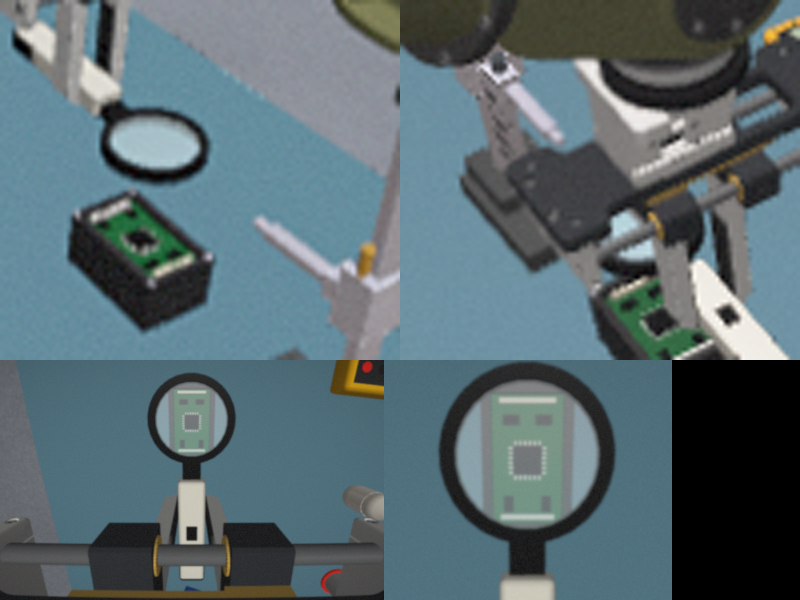

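The lens sits above the chip, clear of the boards and the gauge. In the scene view the lens is at (390.5,192.5) and the tip at (416.5,211). Now measuring the residuals.

```bash
python3 - <<'E'
from h import *
s=telemetry.read_state();W=cam("wrist");A=cam("scene");B=cam("side");print(s["eef_pos"])
def rim(c,p,r,cut=None):
    h=cv2.cvtColor(c["bgr"],cv2.COLOR_BGR2HSV);g=np.zeros(h.shape[:2],np.uint8);x0,y0=int(p[0]),int(p[1])
    g[y0-r:y0+r,x0-r:x0+r]=(h[y0-r:y0+r,x0-r:x0+r,2]<75)
    q=max(cv2.findContours(g,cv2.RETR_EXTERNAL,cv2.CHAIN_APPROX_NONE)[0],key=cv2.contourArea).reshape(-1,2)
    return q
q=rim(W,(320,97),82);q=q[q[:,1]<145];e=cv2.fitEllipse(q);print("W rim px",e)
print("W rim on z132.5",cv2.fitEllipse(np.float32(plane(W,q,132.5))))
# chip in wrist: darkest low-sat blob near the centre
h=cv2.cvtColor(W["bgr"],cv2.COLOR_BGR2HSV);y0,x0=75,292;sub=h[y0:y0+60,x0:x0+60];m=((sub[...,1]<45)&(sub[...,2]<135)).astype(np.uint8)
n,l,st,ce=cv2.connectedComponentsWithStats(m);k=l[28:36,24:32].ravel();k=np.bincount(k[k>0]).argmax();cp=ce[k]+[x0,y0];print("chip px",cp,st[k])
pc=plane(W,[cp],43)[0];print("chip",pc)
# screws not seen; scene lens
qa=rim(A,(390.5,192.5),16);ea=cv2.fitEllipse(qa[(qa[:,0]>381)]);print("A rim",ea,len(qa))
qs=qa[(qa[:,0]>381)|(qa[:,1]>192)];print("A on z127",cv2.fitEllipse(np.float32(plane(A,qs,127.5))))
lw=np.array(e[0])
print("lens tri",tri(A,ea[0],W,lw))
print("tip scene gray");g=cv2.cvtColor(A["bgr"],cv2.COLOR_BGR2GRAY);print(g[204:218,410:424])
p=proj(A,[[496.4,113.9,43]]);print("chip scene",p)
E
```

```text
[493.33554493  39.98159885 124.64876593]
W rim px ((318.73883056640625, 96.78623962402344), (145.32989501953125, 149.9708709716797), 178.85140991210938)
W rim on z132.5 ((495.9586486816406, 115.34319305419922), (71.1331787109375, 71.2509536743164), 67.02764129638672)
chip px [319.04074074 103.39074074] [ 16  17  23  24 540]
chip [495.98708012 114.42987559]
A rim ((389.599365234375, 191.81439208984375), (17.84733009338379, 27.77509117126465), 99.02422332763672) 71
A on z127 ((496.1906433105469, 114.30377960205078), (71.7734375, 79.3044204711914), 146.1248016357422)
lens tri (array([496.91094681, 116.31627038, 128.11328108]), np.float64(2.431324917663003))
tip scene gray
[[133 130 131 129 130 129 132 134 133 133 127 131 133 131]
 [128 131 132 135 131 130 131 129 132 129 134 133 127 132]
 [130 130 132 130 131 131 130 131 128 134 132 131 130 133]
 [132 130 131 134 128 128 133 133 130 133 129 132 133 131]
 [129 127 131 133 130 133 130 127 131 130 132 130 132 129]
 [131 132 133 128 130 132 133 137 131 129 130 132 132 131]
 [131 132 130 131 132 142 168 174 147 129 129 130 129 128]
 [131 131 131 128 130 145 181 198 180 149 148 147 128 130]
 [132 128 131 132 129 125 145 181 195 183 180 177 147 130]
 [133 131 132 131 130 127 122 143 182 189 196 196 180 155]
 [129 132 129 129 131 129 131 123 138 161 184 195 194 188]
 [132 133 130 132 131 130 132 127 116 119 149 185 196 195]
 [130 132 132 130 129 131 133 126 124 117 117 151 178 190]
 [132 130 132 129 134 131 132 131 128 129 117 116 134 164]]
chip scene [[386.58226484 215.17548087]]
```

Lens to chip is off by only 0.9 mm in y. To settle the tip height I'll take two side views, 300 mm apart, and calibrate them against the pile top at its known z = 47.

Request:
play_rows --pt "0 0 0.03" --pt "0 0 0.08" --pt "-0.02 0.01 0.12" --pt "-0.06 0.03 0.135" --pt "-0.105 0.05 0.135" --pt "-0.135 0.058 0.135" --pt "-0.15 0.06 0.135" --pt "-0.15 0.06 0.135" --pt "-0.15 0.06 0.135" --pt "-0.15 0.06 0.135" --yaw '[0,0,0,0,0,0,0,0,0,0]'

```text
clock: 30.28
eef_pos: [343.9, 99.8, 259.3]
eef_rot: [-3.141, 0.0, 1.514]
wrist_force: [0.2, -0.8, -1.1]
finger_gap: 23.8
finger_force: 30.0
```

```bash
cat > tip.py <<'E'
import sys,pickle;from h import *
W=cam("wrist");s=telemetry.read_state();print(s["eef_pos"],s["eef_rot"]);print(proj(W,[[498,212,127],[497.4,113.9,47]]))
p=proj(W,[[498,212,127]])[0].astype(int);g=cv2.cvtColor(W["bgr"],cv2.COLOR_BGR2GRAY);print(p-[10,8]);print(g[p[1]-8:p[1]+10,p[0]-10:p[0]+10])
rt=np.array([[42,25],[42,-25],[-42,-25],[-42,25]]);a=np.radians(86.6);R=np.array([[np.cos(a),-np.sin(a)],[np.sin(a),np.cos(a)]])
pp=proj(W,np.c_[[497,114]+rt@R.T,np.full(4,47)]);I=W["pixels"].astype(float);o=[]
for q in pp:
    q=np.round(q).astype(int);y,x=np.mgrid[q[1]-5:q[1]+6,q[0]-5:q[0]+6];w=np.clip(I[y,x].min(2)-105,0,None);o.append([(w*x).sum()/w.sum(),(w*y).sum()/w.sum()])
print(np.round(pp,1).tolist(),np.round(o,1).tolist())
pickle.dump((W,o),open(sys.argv[1],"wb"));cv2.imwrite("pics/"+sys.argv[1]+".png",W["bgr"])
E
python3 tip.py L
```

```text
[343.74601577  99.78947254 259.30242309] [-3.14085005e+00  2.10871817e-04  1.51422823e+00]
[[491.13897129  49.35904939]
 [451.68840432 150.1927562 ]]
[481  41]
[[102 106 104 103  97  94 117 141 149 155 156 154 148 133 117 107 105 106
  105 104]
 [105 107 107 103  94  98 120 142 154 151 153 152 147 132 114 107 104 104
  104 105]
 [109 102 105  98  95 100 123 144 154 155 154 152 146 131 114 108 103 107
  109 106]
 [105 108 105 103  94  99 126 146 154 153 151 152 143 130 114 104 106 102
  105 105]
 [106 108 106 101  94 103 128 151 154 155 154 151 147 130 112 104 105 106
  106 105]
 [107 106 104  99  95 104 131 152 158 152 151 150 144 127 110 105 104 105
  104 104]
 [104 104 103 101  93 105 132 147 156 154 152 153 143 125 110 106 107 104
  106 103]
 [103 107 103  97  94 104 133 150 156 157 154 151 142 123 109 106 106 103
  105 102]
 [106 105 102  99  91 104 134 149 151 152 152 146 140 121 110 107 106 106
  107 105]
 [106 105 104  99  93 103 123 139 141 142 142 139 130 119 111 106 106 102
  105 107]
 [106 108 105 101  95  99 109 122 122 122 121 118 117 107 106 104 105 108
  107 106]
 [106 105 103 103 102 101 104 108 109 108 105 106 107 106 105 105 107 103
  107 104]
 [107 105 107 107 108 104 107 107 106 106 107 103 108 107 107 102 106 105
  106 105]
 [108 106 106 106 106 105 106 105 109 105 106 104 107 105 105 104 106 104
  103 102]
 [104 107 107 107 108 105 107 105 108 105 106 104 103 107 106 106 105 104
  108 107]
 [106 107 107 105 104 107 107 104 105 104 105 106 108 106 106 107 105 108
  105 107]
 [104 106 108 106 105 107 107 105 109 104 106 105 107 106 107 107 106 105
  105 105]
 [105 107 105 105 107 105 104 107 109 108 106 106 106 105 107 108 102 105
  107 107]]
[[433.0, 112.9], [476.7, 113.3], [468.6, 185.4], [427.1, 185.2]] [[432.2, 112.6], [476.0, 112.9], [468.0, 185.1], [426.3, 185.1]]
```

Request:
play_rows --pt "0.02 0 0" --pt "0.06 0 0" --pt "0.11 0 0" --pt "0.165 0 0" --pt "0.22 0 0" --pt "0.265 0 0" --pt "0.29 0 0" --pt "0.3 0 0" --pt "0.3 0 0" --pt "0.3 0 0" --pt "0.3 0 0" --yaw '[0,0,0,0,0,0,0,0,0,0,0]'

```text
clock: 31.7
eef_pos: [642.8, 100.1, 260.2]
eef_rot: [3.141, -0.0, 1.515]
wrist_force: [-0.2, -0.2, -2.6]
finger_gap: 23.8
finger_force: 30.0
```

```bash
python3 tip.py R
```

```text
[642.93854964 100.07760148 260.1164585 ] [ 3.14089968e+00 -1.36818614e-04  1.51497362e+00]
[[149.58458747  70.36457491]
 [196.4292331  164.69862863]]
[139  62]
[[107 120 142 154 156 155 156 154 136 109  91  92 102 102 103 105 104 105
  102 105]
 [105 116 135 152 155 155 154 151 139 114  95  96 103 104 104 106 105 104
  104 103]
 [108 114 134 153 156 157 159 152 142 117  93  98 101 106 105 106 106 105
  103 105]
 [105 112 131 152 158 154 155 152 141 117  95  92 100 105 103 105 107 103
  102 104]
 [101 113 129 149 158 156 155 156 147 124  96  92 100 104 104 105 105 105
  106 105]
 [101 108 125 147 155 158 155 156 151 130 102  89  97 101 104 104 106 105
  102 100]
 [105 109 123 140 154 155 157 157 149 133 105  89  93 104 104 104 107 105
  104 106]
 [107 107 118 137 152 156 155 155 151 133 108  90  96 102 106 104 104 103
  104 103]
 [100 105 113 138 152 156 154 154 149 132 109  93  95 103 105 104 106 105
  103 102]
 [105 107 115 131 142 147 146 141 139 127 111  94  93 100 103 104 104 104
  103 104]
 [105 106 111 121 127 127 130 127 123 115 105  97  98 102 106 103 102 107
  103 106]
 [103 104 103 109 112 113 111 108 107 106 105 101 101 104 106 101 102 105
  106 105]
 [106 103 105 105 106 103 106 105 104 103 107 104 104 101 105 106 105 104
  103 102]
 [106 105 104 104 107 108 103 105 102 105 102 104 106 105 107 105 107 104
  107 106]
 [104 107 107 105 105 105 104 104 104 106 105 103 104 103 106 103 102 106
  102 104]
 [105 105 103 105 103 104 106 106 104 103 104 104 101 107 103 106 103 105
  103 105]
 [102 107 105 103 104 100 106 105 108 106 105 101 105 105 103 108 105 104
  102 106]
 [104 105 104 104 102 104 106 107 104 105 107 104 105 107 105 106 103 105
  104 102]]
[[171.4, 128.5], [214.6, 128.5], [219.7, 199.1], [178.6, 198.9]] [[170.1, 128.2], [213.5, 128.0], [218.7, 198.8], [177.5, 198.7]]
```

```bash
python3 - <<'E'
import pickle;from h import *
L,a=pickle.load(open("L","rb"));R,b=pickle.load(open("R","rb"))
print("tip top",tri(L,(490.15,50.7),R,(145.0,71.9)))
P=[tri(L,p,R,q) for p,q in zip(a,b)];print("screws",[np.round(x[0],1).tolist()+[round(x[1],1)] for x in P],np.mean([x[0] for x in P],0))
s=telemetry.read_state();print(s["eef_pos"],s["eef_rot"])
E
```

```text
tip top (array([495.44615552, 210.52658331, 130.63096963]), np.float64(0.05946279029423807))
screws [[473.4, 157.9, 47.6, np.float64(0.0)], [523.4, 155.0, 47.4, np.float64(0.1)], [518.5, 71.0, 47.5, np.float64(0.0)], [468.5, 73.9, 47.6, np.float64(0.2)]] [495.91894315 114.46602453  47.51233314]
[642.93854964 100.07760148 260.1164585 ] [ 3.14089968e+00 -1.36818614e-04  1.51497362e+00]
```

Pile screws read z 47.5 against a true 47, so the correction is small. The tip's mid-thickness is about 128.2 mm. Returning to the hold pose.

Request:
play_rows --pt "-0.015 -0.01 0" --pt "-0.05 -0.03 0" --pt "-0.095 -0.05 0" --pt "-0.13 -0.0609 -0.015" --pt "-0.147 -0.0609 -0.05" --pt "-0.15 -0.0609 -0.09" --pt "-0.15 -0.0609 -0.115" --pt "-0.15 -0.0609 -0.129" --pt "-0.15 -0.0609 -0.134" --pt "-0.15 -0.0609 -0.1343" --pt "-0.15 -0.0609 -0.1343" --pt "-0.15 -0.0609 -0.1343" --yaw '[0,0,0,0,0,0,0,0,0,0,0,0]'

```text
clock: 33.25
eef_pos: [493.5, 39.1, 125.8]
eef_rot: [3.141, -0.0, 1.515]
wrist_force: [-0.5, -0.1, -1.5]
finger_gap: 24.0
finger_force: 30.0
```

Request:
play_rows --pt "0 0 0" --pt "0 0 0" --pt "0 0 0" --pt "0 0 0" --yaw '[0,0,0,0]'

```text
clock: 33.75
eef_pos: [493.3, 39.1, 125.2]
eef_rot: [-3.142, 0.0, 1.515]
wrist_force: [-0.1, 0.3, -1.5]
finger_gap: 23.8
finger_force: 30.0
```

```bash
python3 - <<'E'
from h import *
s=telemetry.read_state();W=cam("wrist");A=cam("scene");print(s["eef_pos"],s["eef_rot"],s["finger_gap"],s["clock"])
h=cv2.cvtColor(W["bgr"],cv2.COLOR_BGR2HSV);g=np.zeros(h.shape[:2],np.uint8);g[15:179,238:402]=h[15:179,238:402,2]<75
q=max(cv2.findContours(g,0,cv2.CHAIN_APPROX_NONE)[0],key=cv2.contourArea).reshape(-1,2);q=q[q[:,1]<145];print(cv2.fitEllipse(np.float32(plane(W,q,133.2)))[:2])
y0,x0=75,292;sub=h[y0:y0+60,x0:x0+60];m=((sub[...,1]<45)&(sub[...,2]<135)).astype(np.uint8)
n,l,st,ce=cv2.connectedComponentsWithStats(m);k=l[28:36,24:32].ravel();k=np.bincount(k[k>0]).argmax();print(st[k],plane(W,[ce[k]+[x0,y0]],43))
# level: handle-top rear/front and rim seen in scene: handle end heights
cv2.imwrite("pics/A10.png",cv2.resize(A["bgr"][146:236,340:440],(800,600)[:2],interpolation=cv2.INTER_CUBIC))
E
```

```text
[493.29173602  39.07557098 125.23142718] [-3.14152726e+00  1.22735868e-05  1.51478427e+00] 23.763959553711842 33.75
((495.90008544921875, 114.41569519042969), (71.13768005371094, 71.18064880371094))
[ 16  16  23  24 523] [[496.04520282 114.46701599]]
```

View pics/A10.png

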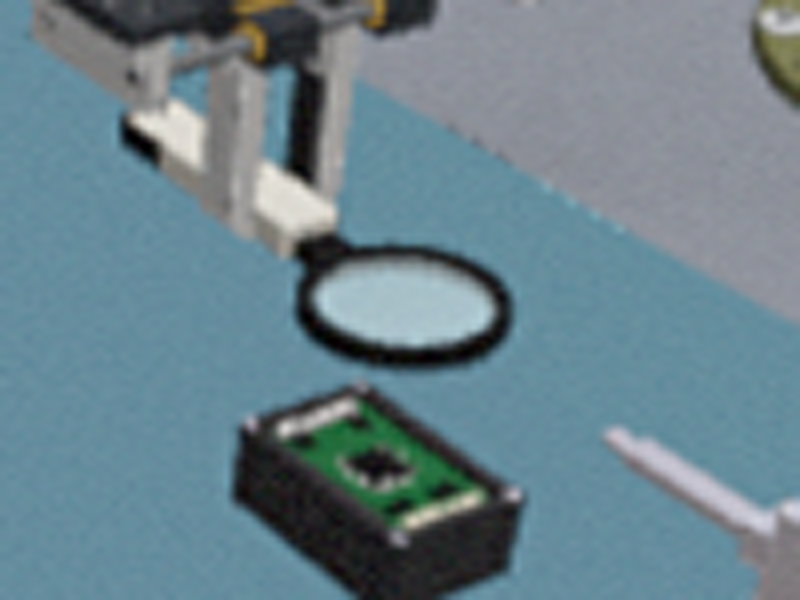

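The lens is centred over the chip to about 0.2 mm. It looks level, is held steady at about 128.1 mm, and is clear of both boards and gauge.

```bash
python3 -c "
from cell import manip;print(manip.sign_off())"
```

```text
the job is handed in; nothing more can be done
None
```

The job is handed in: both loose carriers are stacked flush on the bottom one, and the arm is holding the magnifier level over the top chip, centred to about 0.2 mm by the wrist camera. The lens is at about 128.1 mm, against a scriber tip I measured at about 128.2 mm (good to roughly 1 mm), and the clock stood at about 34 s of the 64 s allowed.

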